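Pack the mahjong tile caddy and hang its gate

ROBOT

A 7-joint arm with a two-finger parallel gripper is mounted at the origin on the work surface. World frame = base frame: x ahead of the robot, y to its left, z up, the work surface at z = 0. Lengths are in m, angles in degrees, forces in N, time in s.
With the tool pointing down it reaches from about 0.425 to 0.95 m from the base axis. Payload 4.7 kg.
Tool frame: the origin (TCP) lies at the very end of the fingers, on their centre line; the grasp point (between the pads) lies 19 mm behind it; y points along the fingers, z is the direction in which the jaws open and shut, and the axes are right-handed (so a half turn about y gives the same grasp; the last joint's range is limited). The gripper opens to 85 mm and grips with 20 to 120 N. Pads are 22 mm wide; open, the fingers measure 114 mm over their backs; the gripper's body (76 mm by 85 mm) begins 54 mm behind the grasp point. The pads swing forward as they close: fully open they stand 13 mm farther back than shut.
Start: joints at [-69.036, 26.849, -2.785, 87.806, 1.381, 65.374, -4.715], TCP at [0.26, 0.623, 0.231] pointing down, gripper open.
Joint ranges: [-148.3, 148.3], [-19.14, 114.17], [-79.39, 73.82], [5.75, 140.21], [-59.74, 239.74], [12.07, 113.84], [-152.46, 152.46]. Speed limits (degrees/s): [147.25, 147.25, 180, 180, 180, 180, 180].

INTERFACE

Orientations are given as [roll, pitch, yaw] about the fixed x, y, z axes, in that order (R = Rz(yaw) Ry(pitch) Rx(roll)).
In Python, from workcell import * gives the robot as it stands.
- The arm moves only by the tool move_arm, never from a script. Its argument "rows" is a list of rows, each a list of 7 numbers: the shift along the tool's x, y, z in cm, then the turn, a rotation vector about the tool's x, y, z in degrees, then the opening, from 0 (shut) to 1 (fully open). In form: [[tx, ty, tz, wx, wy, wz, jaw], ...]. A call has exactly 5 rows; each row is the pose to reach, as a shift and turn from the pose commanded when the call began, along the tool's axes at that moment; what a row does not reach only later rows make up. A row lasts 1/12 s, in which the tool goes at most 41.7 mm and 7.16 degrees, less where a joint would pass 70% of its speed; a pose out of reach is approached as far as the arm can. A call with a gripper value outside its range is refused whole. The fingers move at their own pace and stop on an object; "grip_force" is the grip in N (left out, the last holds). Time passes only in rows, so rows that repeat a pose let the fingers close, or fill a call up. It gives the time, the measured TCP pose, the force and the opening at its end, in the units of the state.
- sense(): the state, without advancing time (a new reading comes with each control period).
- read_camera(name): name is "scene" or "side" or "wrist"; returns the picture (384x512x3 uint8, blue, green, red); there is no depth.
- calibration(name): a dict with "camera_matrix" (3x3 intrinsics, pixels), "R" (3x3) and "t" (3): a world point X has camera coordinates R X + t. Camera axes: x right, y down, z forward; pixel columns grow to the right and rows downward; lengths in m; the calibration is good to about 2 mm. A picture is of the moment at which its call begins: read the wrist's pose just before it. calibration takes no time and is no camera call; for the wrist camera it gives the pose at the moment of the call.
- sign_off(): hands the job in, once; it reports no verdict.
The state is a dict: "time": time; "q": joint angles; "dq": joint speeds; "effort": joint torques, N m; "ee_pos": TCP position; "ee_rot": TCP orientation; "wrist_force": force on the tool from outside, world axes, zero at the start; "moment": the same for the moment, N m; "opening": opening from 0.0 (shut) to 1.0 (fully open).
Only numpy, scipy, OpenCV 4.12 (cv2) and the standard library are available. Lean on these libraries where they do the work, as an engineer would, in place of code of your own. Each camera call takes 0.05 s, during which the arm holds its last target. There are 200 camera calls.

TASK

Pack up the tiles: set the rack with its row of tiles upright and flat on the floor of the tile caddy and let go, then take the caddy's lift-off gate from its sloping rest and lower it, standing open, onto both pintles until it is fully down. Then swing the gate fully shut and leave it so; never tip the tile rack over and leave the other things on the table where they are.

Things in the scene. Friction and masses are not known exactly. Their poses are not given: they have to be found in the camera images.
- caddy: Tile caddy, pale wood, fixed: open-topped box 200 mm wide (y), side and back walls 50 mm high, front open. Origin: centre of its underside on the table; z up, -x out of the open front. Two posts at the front corners (x -103 to -75, |y| 88 to 104, 152 mm high) carry a lintel; the post at y = -96 also carries two pintles. The gate shuts the front.
- caddy_floor (a point): Centre of the caddy's inner floor, 8 mm above the table. In the caddy's frame the inside is free from x -88 (back of the shut gate) to +90 mm and y -90 to +90 mm.
- lintel (a point): Middle of the front face of the lintel's lip (caddy frame -96, 30, 145 mm). The lintel spans the posts at z 138 to 152, x -83 to -71 mm; its lip reaches forward to x -96 for y -38 to +98 mm. The shut gate lies under the lip with 8 mm to spare, so it cannot be lowered in while shut: hang it standing open, out of the front, then swing it.
- pintle_low (a point): Foot of the lower pintle on the vertical hinge axis: top of its brass bracket, 20 mm above the table (caddy frame -95, -70, 20 mm). Both pintles are 8 mm thick and 17 mm high, the last 6 mm tapering to a 3 mm tip. The brackets come from the post at y -96.
- pintle_high (a point): Foot of the upper pintle, on the same axis 75 mm higher (95 mm above the table), same size; bracket 16 mm wide and 8 mm thick. The lower socket cannot pass down over it: bring the gate in level from the open front side, its sockets just above the pintle tips (underside some 40 mm above the table), then lower.
- latch_side (a point): On the caddy, where the bottom of the gate's free edge comes when fully shut (caddy frame -95, +72, 20 mm). A stop strip on the post there (front face x -87, y 63 to 89 mm) meets the gate's back when it is shut. A low ramp (x -137 to -112, rising to z 17.5) and sill (to x -84; both y 45 to 88 mm) lift the sagging free end a little and hold the gate shut by its weight.
- leaf: Lift-off gate, loose, pale wood, 0.2 kg. Origin on its hinge axis at the underside; x along the panel to the free edge, z up, +y out of the outer face (with a brass ring pull). Panel: x 14 to 142, y -7 to 7, z 0 to 110 mm. It starts leaning in the rest, top tipped 27 degrees from vertical to its -y side. Shut, its x points along caddy +y, its outer face to caddy -x.
- socket_low (a point): Centre of the lower socket's lower mouth (the leaf's origin); sits on pintle_low when hung. Both sockets are brass blocks 20 x 20 x 20 mm about the hinge axis (leaf z 0 to 20 and 75 to 95 mm), each with an 11 mm hole right through.
- socket_high (a point): Centre of the upper socket's lower mouth (leaf z 75 mm); sits on pintle_high when hung. The hung gate turns freely, stays where it is left and sags about 2 degrees at its free edge.
- leaf_free (a point): Bottom of the gate's free edge (leaf x 142, z 0 mm); meets latch_side when shut.
- leaf_top (a point): Middle of the gate's top edge (leaf x 76, z 110 mm), near above the centre of mass (x 70, z 53 mm). The ring pull, 6 mm proud of the outer face, takes up x 98 to 126, z 30 to 65 mm.
- rest: Dark wood sloping rest, fixed, 90 mm wide. Origin: centre of its underside; z up; it tips the gate's top 27 degrees towards its -x. Its back board supports the lower 46 mm of the gate's inner face and an 8 mm lip stands before the outer face: the gate's ends and its upper 60 mm stand free. To take the gate out, draw it along its own z.
- rack: Dark wood rack with a row of six bone-and-bamboo tiles fixed in it, loose, about 0.22 kg. Origin: centre of its underside; x along the row, z up. Base 132 x 42 x 12 mm; the tiles above it form a block 131 x 26 mm from 12 to 48 mm high.
- ashtray: Bystander: cobalt glass ashtray, 110 mm across, 32 mm high; origin: centre of its underside. Loose; leave alone.
- incense: Bystander: squat brass incense holder, 72 mm across, 52 mm high; origin: centre of its underside. Loose; leave alone.
- teacup: Bystander: white china cup, 72 mm across, 50 mm high; origin: centre of its underside. Loose; leave alone.
- pusher: Bystander: dark walnut tile pusher, a bar 200 x 24 x 24 mm; origin: centre of its underside. Loose; leave alone.
- tilewall: Bystander: block of two layers of three lying tiles, 90 x 38 x 44 mm; origin: centre of its underside. Loose; leave alone.
- glassescase: Bystander: black spectacles case, 150 x 60 x 35 mm; origin: centre of its underside. Loose; leave alone.
There are look-alikes about, which are no part of the job. Of the things shaped like the leaf, the wood one is meant. What is shaped like the rack but orange is not meant.

How it is judged:
By the outcome, as a careful person would: the job done as asked, in the order asked, and still so for the second after the job is handed in, with the robot touching nothing.
It also fails if it takes over 72 s, if anything falls off the work surface, if the arm or the gripper's body presses on something with over 40 N, if the wrist force passes 120 N, or if a joint passes its speed limit or range.

## Working session

There is one attempt and no reset: what is moved stays moved. The work goes in short steps, Python scripts to look and compute and a tool call to move; the robot and the scene stay as the last step left them, time stands still between calls to the robot, and variables do not carry over. Pictures are saved under pics/ and viewed, about 8 in all and at most 12, crops included, and the job is handed in when it is done.

Besides the shell and the picture viewer there is one more tool, called after "Call:" by a JSON object that holds its "fn" and its "kwargs", one argument or row to a line. move_arm: Moves the arm, as the interface text tells. Its arguments: {"type":"object","properties":{"rows":{"type":"array","items":{"type":"array","items":{"type":"number"}}},"grip_force":{"type":"number"}},"required":["rows"]}

```bash
ls; mkdir -p pics; python3 - <<'E'
from workcell import *
import cv2
s=sense();print(s['time'],s['ee_pos'],s['ee_rot'],s['opening'])
for n in('scene','side'):
    im=read_camera(n);cv2.imwrite(f'pics/{n}0.png',im)
    c=calibration(n);print(n,c['camera_matrix'],-c['R'].T@c['t'],c['R'])
E
```

```text
pics
0.0 [0.25937299 0.62251912 0.23025979] [-9.01150570e+01 -3.51166331e-03 -2.26158266e+01] 0.9984065998633795
scene [[439.89078914   0.         255.90988199]
 [  0.         439.89078914 187.10515971]
 [  0.           0.           1.        ]] [ 1.19259825 -0.14541098  1.30266506] [[ 0.20461272  0.97881375 -0.00756892]
 [ 0.83963934 -0.17948354 -0.51263187]
 [-0.50312962  0.09853584 -0.85857514]]
side [[349.69484878   0.         256.67962419]
 [  0.         349.69484878 189.63293605]
 [  0.           0.           1.        ]] [ 0.05406402 -0.79925745  0.72516704] [[ 0.88035367 -0.47424762 -0.0081622 ]
 [-0.27369397 -0.49385771 -0.82534609]
 [ 0.38738745  0.7288304  -0.56456816]]
```

View pics/scene0.png

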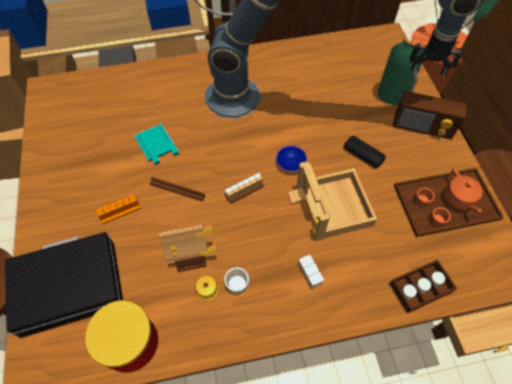

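View pics/side0.png

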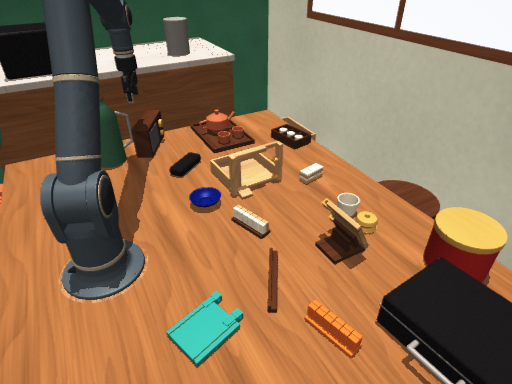

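```bash
python3 - <<'E'
import cv2,numpy as np
a=cv2.imread('pics/scene0.png')[150:280,150:390];b=cv2.imread('pics/side0.png')[135:265,200:390]
a=cv2.resize(a,(0,0),fx=3.3,fy=3.3,interpolation=2);cv2.imwrite('pics/cropA.png',a)
b=cv2.resize(b,(0,0),fx=4.2,fy=4.2,interpolation=2);cv2.imwrite('pics/cropB.png',b)
E
```

```text
(no output)
```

View pics/cropA.png

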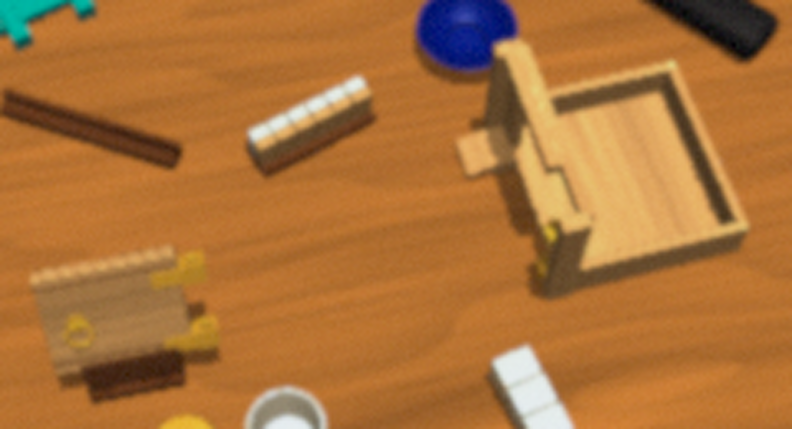

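View pics/cropB.png

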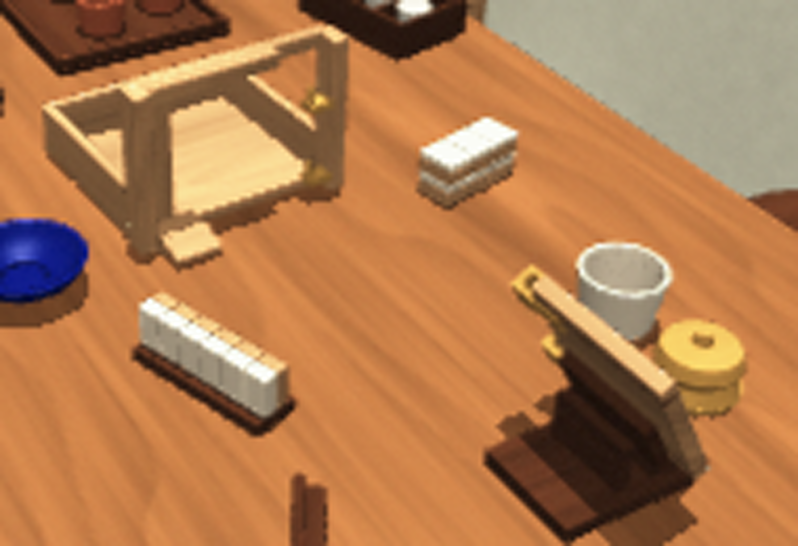

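Candidates: leaf – teal (157,143) lying flat vs wood (188,245) in the rest → wood. Rack – orange (118,209) vs dark base with bone tiles (244,187) → the latter. The crops confirm both. The gate's outer face (ring pull) faces world +x, with its sockets at the +y end. The caddy's open front faces −y, with the pintles on its +x post.

```bash
cat > h.py <<'E'
import numpy as np,cv2
from scipy.spatial.transform import Rotation as Ro
from workcell import *
def ray(c,uv):
    d=np.linalg.inv(c['camera_matrix'])@np.array([uv[0],uv[1],1.]);R=np.array(c['R']);return -R.T@c['t'],R.T@d
def onz(c,uv,z):
    o,d=ray(c,uv);return o+d*(z-o[2])/d[2]
def proj(c,X):
    p=c['camera_matrix']@(np.array(c['R'])@np.array(X)+c['t']);return p[:2]/p[2]
def tri(l):
    A=0;b=0
    for c,uv in l:
        o,d=ray(c,uv);d/=np.linalg.norm(d);P=np.eye(3)-np.outer(d,d);A=A+P;b=b+P@o
    x=np.linalg.solve(A,b);r=[np.linalg.norm(proj(c,x)-uv) for c,uv in l];return x,np.round(r,1)
def fit2(obj,wor):  # planar rigid: world = R(yaw) obj + t
    a=np.array(obj)[:,:2];b=np.array(wor)[:,:2];am=a.mean(0);bm=b.mean(0)
    z=((b-bm)@[1,1j]*np.conj((a-am)@[1,1j])).sum();yaw=np.angle(z)
    R=np.array([[np.cos(yaw),-np.sin(yaw)],[np.sin(yaw),np.cos(yaw)]]);t=bm-R@am
    return R,t,np.degrees(yaw),np.round(1000*(b-(a@R.T+t)),1)
def rel(p,R):  # shift(cm), rotvec(deg) from the present measured TCP pose
    s=sense();R0=Ro.from_euler('xyz',s['ee_rot'],degrees=True)
    return np.round(np.r_[100*R0.inv().apply(np.array(p)-s['ee_pos']),(R0.inv()*R).as_rotvec(degrees=True)],2)
def tool(down,jaw): # tool y along 'down', z along jaw
    y=np.array(down,float);y/=np.linalg.norm(y);z=np.array(jaw,float);z-=y*(y@z);z/=np.linalg.norm(z)
    return Ro.from_matrix(np.c_[np.cross(y,z),y,z])
E
python3 - <<'E'
from h import *
S=calibration('scene');D=calibration('side');W=calibration('wrist')
A=lambda u,v:np.array([150+(u+.5)/3.3-.5,150+(v+.5)/3.3-.5])
B=lambda u,v:np.array([200+(u+.5)/4.2-.5,135+(v+.5)/4.2-.5])
print('back corners',onz(S,A(672,65),.05),onz(S,A(745,228),.05))
print('rack white line',onz(S,A(248,132),.048),onz(S,A(360,78),.048))
print('rack side tan tops',tri([(D,B(142,298)),(S,A(248,132))]),tri([(D,B(275,380)),(S,A(250,133))]))
for n,a,b in[('pin_hi',(552,233),(317,101)),('pin_lo',(546,264),(316,172)),('leaf top hinge',(172,250),(530,282)),('leaf top free',(33,277),(668,392)),('sock hi',(203,255),(525,280))]:
    print(n,tri([(S,A(*a)),(D,B(*b))]))
s=sense();R0=Ro.from_euler('xyz',s['ee_rot'],degrees=True);print(R0.as_matrix().round(3))
R=np.array(W['R']);print('cam in tool',R0.inv().apply(-R.T@W['t']-s['ee_pos']).round(4),'fwd in tool',R0.inv().apply(R[2]).round(3),'right',R0.inv().apply(R[0]).round(3),W['camera_matrix'][0])
E
```

```text
back corners [0.4589141  0.33571584 0.05      ] [0.65223175 0.34522666 0.05      ]
rack white line [ 0.44543269 -0.10420102  0.048     ] [0.40603553 0.01910794 0.048     ]
rack side tan tops (array([ 0.41642343, -0.07101612,  0.08163062]), array([18.2, 16.4])) (array([ 0.44969131, -0.1035283 ,  0.05060083]), array([0.5, 0.4]))
pin_hi (array([0.63893775, 0.15229783, 0.09737036]), array([0.6, 0.5]))
pin_lo (array([0.63855406, 0.15364926, 0.02531446]), array([0., 0.]))
leaf top hinge (array([ 0.60164786, -0.19124495,  0.13634421]), array([1.2, 1.3]))
leaf top free (array([ 0.60463886, -0.31804201,  0.13571341]), array([0.1, 0.1]))
sock hi (array([ 0.60986368, -0.16924191,  0.12388425]), array([0.6, 0.6]))
[[ 0.923 -0.001  0.385]
 [-0.385 -0.002  0.923]
 [ 0.    -1.    -0.002]]
cam in tool [-6.690e-02 -1.421e-01 -1.000e-04] fwd in tool [ 0.267  0.964 -0.001] right [0.001 0.001 1.   ] [297.56057043   0.         255.85413864]
```

```bash
cat >> h.py <<'E'
def plan(p,R,n=None):
    s=sense();p0=s['ee_pos'];R0=Ro.from_euler('xyz',s['ee_rot'],degrees=True)
    w=(R0.inv()*R).as_rotvec();d=np.array(p)-p0
    n=n or int(np.ceil(max(np.linalg.norm(d)/.19,np.degrees(np.linalg.norm(w))/33,.01)))
    for i in range(n):
        Ri=R0*Ro.from_rotvec(w*i/n);print(np.round(np.r_[100*Ri.inv().apply(d/n),np.degrees(w/n)],2).tolist())
E
python3 - <<'E'
from h import *
plan([.60,.045,.27],tool([0,0,-1],[1,-.03,0]))
E
```

```text
[13.41, -0.97, -10.06, 0.02, 17.27, 0.02]
[15.79, -0.98, -5.62, 0.02, 17.27, 0.02]
[16.75, -0.99, -0.68, 0.02, 17.27, 0.02]
[16.2, -0.99, 4.33, 0.02, 17.27, 0.02]
```

Call:
{"fn": "move_arm", "kwargs": {
  "rows": [
    [2.7, -0.2, -2, 0, 3.5, 0, 1],
    [5.4, -0.4, -4, 0, 6.9, 0, 1],
    [8, -0.6, -6, 0, 10.4, 0, 1],
    [10.7, -0.8, -8, 0, 13.8, 0, 1],
    [13.4, -1, -10, 0, 17.3, 0, 1]
  ]
}}

```text
time: 0.52
ee_pos: [0.3452, 0.4776, 0.2409]
ee_rot: [-90.1, -0.0, -40.1]
wrist_force: [0.1, 0.3, -0.5]
opening: 1.002
```

Call:
{"fn": "move_arm", "kwargs": {
  "rows": [
    [3.2, -0.2, -1.1, 0, 3.5, 0, 1],
    [6.3, -0.4, -2.2, 0, 6.9, 0, 1],
    [9.5, -0.6, -3.4, 0, 10.4, 0, 1],
    [12.6, -0.8, -4.5, 0, 13.8, 0, 1],
    [15.8, -1, -5.6, 0, 17.3, 0, 1]
  ]
}}

```text
time: 0.93
ee_pos: [0.4303, 0.3333, 0.2511]
ee_rot: [-90.0, 0.0, -57.4]
wrist_force: [1.5, -1.2, 0.1]
opening: 1.004
```

Call:
{"fn": "move_arm", "kwargs": {
  "rows": [
    [3.4, -0.2, -0.1, 0, 3.5, 0, 1],
    [6.7, -0.4, -0.3, 0, 6.9, 0, 1],
    [10.1, -0.6, -0.4, 0, 10.4, 0, 1],
    [13.4, -0.8, -0.5, 0, 13.8, 0, 1],
    [16.8, -1, -0.7, 0, 17.3, 0, 1]
  ]
}}

```text
time: 1.35
ee_pos: [0.5154, 0.1885, 0.2612]
ee_rot: [-90.0, 0.0, -74.7]
wrist_force: [0.4, 0.5, -0.0]
opening: 1.0
```

Call:
{"fn": "move_arm", "kwargs": {
  "rows": [
    [3.2, -0.2, 0.9, 0, 3.5, 0, 1],
    [6.5, -0.4, 1.7, 0, 6.9, 0, 1],
    [9.7, -0.6, 2.6, 0, 10.4, 0, 1],
    [13, -0.8, 3.5, 0, 13.8, 0, 1],
    [16.2, -1, 4.3, 0, 17.3, 0, 1]
  ]
}}

```text
time: 1.77
ee_pos: [0.6002, 0.0437, 0.2711]
ee_rot: [-90.0, -0.0, -92.0]
wrist_force: [0.0, 1.1, 0.6]
opening: 1.0
```

```bash
cat >> h.py <<'E'
import pickle
def snap(n):
    s=sense();c=calibration('wrist');im=read_camera('wrist');cv2.imwrite(f'pics/{n}.png',im);pickle.dump(c,open(f'pics/{n}.pkl','wb'));print(s['time'],s['ee_pos'].round(4),s['ee_rot'].round(2));return im,c
E
python3 - <<'E'
from h import *
im,c=snap('w1');print(sense()['q'].round(1))
for n,X in[('hinge hi',(.6388,.153,.112)),('back',(.459,.336,.05)),('back2',(.652,.345,.05))]:print(n,proj(c,X))
E
```

```text
1.7667 [0.6002 0.0437 0.2711] [-90.03  -0.   -91.99]
[-27.2  19.1  25.7  96.4  -8.5  66.3  -1.9]
hinge hi [292.56247358  58.29375132]
back [ 100.74789727 -126.83664741]
back2 [ 298.16163462 -147.35295673]
```

View pics/w1.png

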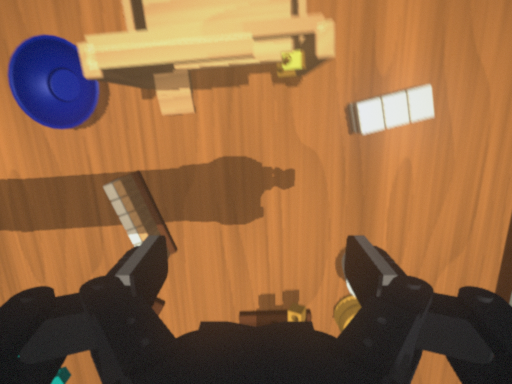

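```bash
python3 - <<'E'
import cv2,numpy as np
a=cv2.imread('pics/w1.png');o=np.zeros((596,783,3),np.uint8)
k=lambda i:cv2.resize(i,(0,0),fx=2.7,fy=2.7,interpolation=2)
o[:324]=k(a[0:120,60:350]);r=k(a[160:260,90:190]);o[326:596,:270]=np.clip(r*1.5,0,255)
r=k(a[20:120,240:340]);o[326:596,300:570]=r
cv2.imwrite('pics/c2.png',o)
E
```

```text
(no output)
```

View pics/c2.png

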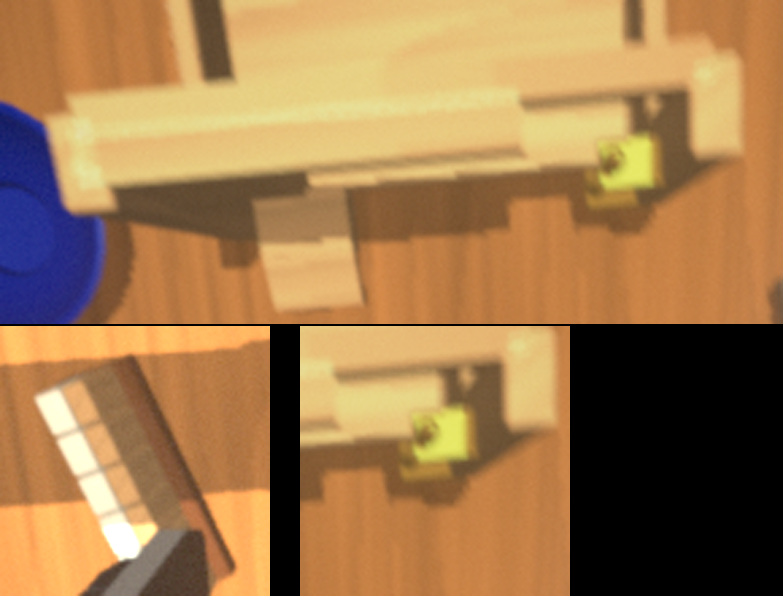

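```bash
python3 - <<'E'
from h import *
c=pickle.load(open('pics/w1.pkl','rb'))
K=lambda u,v:np.array([60+(u+.5)/2.7-.5,(v+.5)/2.7-.5])
obj=[(-103,-104),(-75,-104),(-103,104),(-75,104),(-103,-88),(-103,88)]
px=[(742,153),(740,56),(66,213),(48,120),(692,156),(114,210)]
w=[onz(c,K(*p),.152) for p in px]
R,t,yaw,res=fit2(np.array(obj)/1000,w);print(yaw,t,res.tolist())
for n,o in[('foot',(-95,-70,95)),('tip',(-95,-70,112)),('lipR',(-96,-38,152)),('bracketcorner',(-103,-62,95)),('rampL',(-137,88,8)),('sockets foot low',(-95,-70,20))]:
    X=np.r_[R@np.array(o[:2])/1000+t,o[2]/1000];u=proj(c,X);print(n,X.round(4),((u+.5-[60,0])*2.7-.5).round())
Kr=lambda u,v:np.array([90+(u+.5)/2.7-.5,160+(v-326+.5)/2.7-.5])
# rack tile top (z .048): far corners, white edge
P=[onz(c,Kr(*p),.048) for p in[(36,397),(84,366),(122,560)]];print(np.round(P,4))
E
```

```text
92.75721988775304 [0.56014682 0.24507128] [[-1.0, 0.4], [-1.1, -1.3], [0.8, 0.8], [1.7, -1.1], [0.0, 0.9], [-0.4, 0.4]]
foot [0.6346 0.1535 0.095 ] [612. 164.]
tip [0.6346 0.1535 0.112 ] [617. 157.]
lipR [0.6027 0.151  0.152 ] [524. 149.]
bracketcorner [0.627  0.1452 0.095 ] [592. 190.]
rampL [0.4788 0.104  0.008 ] [277. 312.]
sockets foot low [0.6346 0.1535 0.02  ] [596. 189.]
[[ 0.4055  0.0204  0.048 ]
 [ 0.4304  0.0345  0.048 ]
 [ 0.4338 -0.0647  0.048 ]]
```

```bash
python3 - <<'E'
from h import *
plan([.4384,-.0385,.10],tool([0,0,-1],[.951,.309,0]))
E
```

```text
[4.02, 8.58, -8.08, -0.08, -10.33, 0.18]
[2.53, 8.58, -8.66, -0.08, -10.33, 0.18]
```

Call:
{"fn": "move_arm", "kwargs": {
  "rows": [
    [0.8, 1.7, -1.6, 0, -2.1, 0, 1],
    [1.6, 3.4, -3.2, 0, -4.1, 0, 1],
    [2.4, 5.2, -4.8, 0, -6.2, 0.1, 1],
    [3.2, 6.9, -6.5, 0, -8.3, 0.1, 1],
    [4, 8.6, -8.1, -0.1, -10.3, 0.2, 1]
  ]
}}

```text
time: 2.23
ee_pos: [0.5161, 0.0077, 0.1842]
ee_rot: [-90.1, 0.2, -81.4]
wrist_force: [0.4, -0.1, -0.5]
opening: 1.0
```

Call:
{"fn": "move_arm", "kwargs": {
  "rows": [
    [0.5, 1.7, -1.7, 0, -2.1, 0, 1],
    [1, 3.4, -3.5, 0, -4.1, 0, 1],
    [1.5, 5.2, -5.2, 0, -6.2, 0.1, 1],
    [2, 6.9, -6.9, 0, -8.3, 0.1, 1],
    [2.5, 8.6, -8.7, -0.1, -10.3, 0.2, 1]
  ]
}}

```text
time: 2.65
ee_pos: [0.434, -0.0294, 0.0985]
ee_rot: [-90.1, 0.4, -71.1]
wrist_force: [0.0, 0.1, 0.4]
opening: 0.997
```

```bash
python3 - <<'E'
from h import *
snap('w2');plan([.4384,-.0385,.019],tool([0,0,-1],[.951,.309,0]))
E
```

```text
2.65 [ 0.434  -0.0294  0.0985] [-90.12   0.44 -71.07]
[1.14, 7.63, 0.88, 0.72, 0.84, -0.6]
```

View pics/w2.png

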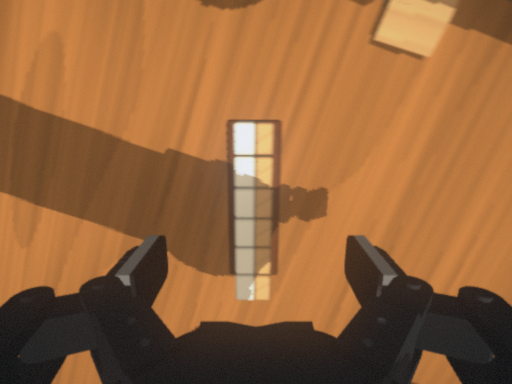

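```bash
python3 - <<'E'
from h import *
s=sense();print(s['time'],s['ee_pos'],s['ee_rot'],s['q'].round(1));plan([.4384,-.0385,.019],tool([0,0,-1],[.951,.309,0]))
E
```

```text
2.7 [ 0.42750543 -0.03098242  0.09555224] [-90.71897364   0.60420155 -71.16269303] [-18.7  15.9  20.5 128.   -9.4  38.3  27.4]
[1.14, 7.63, 0.88, 0.72, 0.84, -0.6]
```

Call:
{"fn": "move_arm", "kwargs": {
  "rows": [
    [0, 0, 0, 0, 0, 0, 1],
    [0, 0, 0, 0, 0, 0, 1],
    [0, 0, 0, 0, 0, 0, 1],
    [0, 0, 0, 0, 0, 0, 1],
    [0, 0, 0, 0, 0, 0, 1]
  ]
}}

```text
time: 3.12
ee_pos: [0.4364, -0.029, 0.1]
ee_rot: [-90.0, 0.4, -71.2]
wrist_force: [0.4, 0.7, -0.8]
opening: 1.0
```

```bash
python3 - <<'E'
from h import *
s=sense();print(s['time'],s['ee_pos'],s['ee_rot'],s['q'].round(1),s['dq'].round(1));plan([.4384,-.0385,.019],tool([0,0,-1],[.951,.309,0]))
E
```

```text
3.1167 [ 0.43639827 -0.02898893  0.10000019] [-90.01020006   0.39951174 -71.17755687] [-19.   15.8  20.5 127.3  -9.4  38.5  27.1] [ 0.1  0.1  0.   0.5 -0.1 -0.   0.1]
[1.02, 8.09, -0.12, 0.01, 0.82, -0.4]
```

Call:
{"fn": "move_arm", "kwargs": {
  "rows": [
    [0.5, 2, 0, 0, 0.4, -0.2, 1],
    [1, 4, -0.1, 0, 0.8, -0.4, 1],
    [1, 6, -0.1, 0, 0.8, -0.4, 1],
    [1, 7.5, -0.1, 0, 0.8, -0.4, 1],
    [1, 8.1, -0.1, 0, 0.8, -0.4, 1]
  ]
}}

```text
time: 3.53
ee_pos: [0.4365, -0.0384, 0.0168]
ee_rot: [-90.3, 0.1, -72.0]
wrist_force: [-0.5, 0.4, 0.4]
opening: 0.998
```

Call:
{"fn": "move_arm", "kwargs": {
  "rows": [
    [0, 0, 0, 0, 0, 0, 0.6],
    [0, 0, 0, 0, 0, 0, 0.3],
    [0, 0, 0, 0, 0, 0, 0],
    [0, 0, 0, 0, 0, 0, 0],
    [0, 0, 0, 0, 0, 0, 0]
  ],
  "grip_force": 40
}}

```text
time: 3.95
ee_pos: [0.4372, -0.0386, 0.019]
ee_rot: [-90.1, 0.0, -72.0]
wrist_force: [-5.3, -0.9, 15.9]
opening: 0.3
```

Call:
{"fn": "move_arm", "kwargs": {
  "rows": [
    [0, 0, 0, 0, 0, 0, 0],
    [0, 0, 0, 0, 0, 0, 0],
    [0, 0, 0, 0, 0, 0, 0],
    [0, 0, 0, 0, 0, 0, 0],
    [0, 0, 0, 0, 0, 0, 0]
  ]
}}

```text
time: 4.37
ee_pos: [0.4372, -0.0386, 0.0191]
ee_rot: [-90.1, 0.0, -72.0]
wrist_force: [-2.7, 0.1, 6.0]
opening: 0.297
```

Call:
{"fn": "move_arm", "kwargs": {
  "rows": [
    [0, -2, 0, 0, 0, 0, 0],
    [0, -6, 0, 0, 0, 0, 0],
    [0, -10, 0, 0, 0, 0, 0],
    [0, -15, 0, 0, 0, 0, 0],
    [0, -19, 0, 0, 0, 0, 0]
  ]
}}

```text
time: 4.78
ee_pos: [0.4362, -0.0388, 0.2033]
ee_rot: [-90.2, 0.0, -72.0]
wrist_force: [1.5, 0.4, -3.4]
opening: 0.294
```

Call:
{"fn": "move_arm", "kwargs": {
  "rows": [
    [0, 0, 0, 0, 0, 0, 0],
    [0, 0, 0, 0, 0, 0, 0],
    [0, 0, 0, 0, 0, 0, 0],
    [0, 0, 0, 0, 0, 0, 0],
    [0, 0, 0, 0, 0, 0, 0]
  ]
}}

```text
time: 5.2
ee_pos: [0.436, -0.0387, 0.1998]
ee_rot: [-90.4, 0.1, -72.0]
wrist_force: [-0.2, -0.2, -2.9]
opening: 0.297
```

```bash
python3 - <<'E'
from h import *
s=sense();print(s['ee_pos'],s['wrist_force'],s['opening'])
y=np.radians(2.76);plan([.5598,.252,.215],tool([0,0,-1],[np.cos(y),np.sin(y),0]))
E
```

```text
[ 0.43596095 -0.0386678   0.19976764] [-0.16214114 -0.20976319 -2.87302891] 0.2972061821457868
[-11.91, -0.81, 10.37, 0.19, 7.61, -0.01]
[-13.18, -0.78, 8.7, 0.19, 7.61, -0.01]
```

Call:
{"fn": "move_arm", "kwargs": {
  "rows": [
    [-2.4, -0.6, 2.1, 0, 1.5, 0, 0],
    [-4.8, -1, 4.2, 0, 3, 0, 0],
    [-7.1, -1.6, 6.2, 0.1, 4.6, 0, 0],
    [-9.5, -1.6, 8.3, 0.1, 6.1, 0, 0],
    [-11.9, -1.6, 10.4, 0.2, 7.6, 0, 0]
  ]
}}

```text
time: 5.62
ee_pos: [0.4996, 0.1078, 0.2161]
ee_rot: [-90.1, -0.0, -79.7]
wrist_force: [0.8, -0.4, -3.2]
opening: 0.295
```

Call:
{"fn": "move_arm", "kwargs": {
  "rows": [
    [-2.6, 0, 1.7, 0, 1.5, 0, 0],
    [-5.3, 0, 3.5, 0, 3, 0, 0],
    [-8, 0, 5.2, 0.1, 4.6, 0, 0],
    [-11, 0, 7.2, 0.1, 6.1, 0, 0],
    [-13.2, 0, 8.7, 0.2, 7.6, 0, 0]
  ]
}}

```text
time: 6.03
ee_pos: [0.5612, 0.2552, 0.2151]
ee_rot: [-89.9, 0.0, -87.2]
wrist_force: [-0.5, 0.7, -2.8]
opening: 0.295
```

Call:
{"fn": "move_arm", "kwargs": {
  "rows": [
    [0, 0, 0, 0, 0, 0, 0],
    [0, 0, 0, 0, 0, 0, 0],
    [0, 0, 0, 0, 0, 0, 0],
    [0, 0, 0, 0, 0, 0, 0],
    [0, 0, 0, 0, 0, 0, 0]
  ]
}}

```text
time: 6.45
ee_pos: [0.5612, 0.2505, 0.2172]
ee_rot: [-89.8, 0.0, -87.3]
wrist_force: [0.2, -0.2, -3.0]
opening: 0.298
```

```bash
python3 - <<'E'
from h import *
im=read_camera('scene');cv2.imwrite('pics/s2.png',cv2.resize(im[120:250,260:410],(0,0),fx=4,fy=4,interpolation=2))
s=sense();print(s['ee_pos'],s['wrist_force'],s['ee_rot'],s['q'].round())
y=np.radians(2.76);plan([.5598,.252,.030],tool([0,0,-1],[np.cos(y),np.sin(y),0]),1)
E
```

```text
[0.56130268 0.25071935 0.21748109] [-0.14833334  0.2238902  -2.04471385] [-8.97600707e+01  2.80164568e-02 -8.73311785e+01] [-41.  22.  18.  98.  -8.  60. -18.]
[-0.13, 18.75, -0.22, -0.24, -0.09, -0.03]
```

View pics/s2.png

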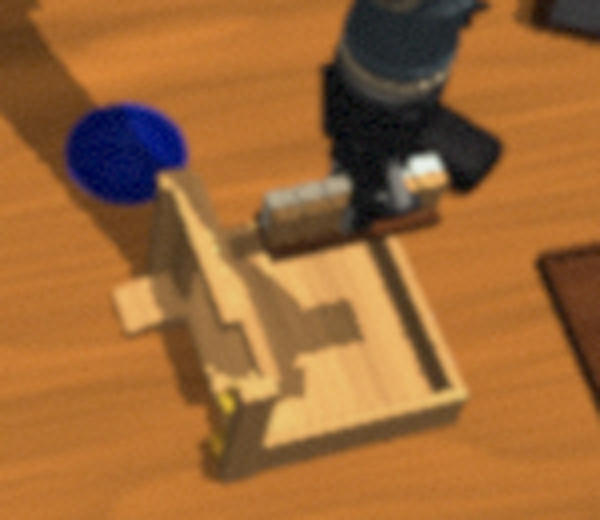

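The rack is held level above the caddy, at about (345,215) in the crop, with the caddy floor clear below it. I'm lowering it now.

Call:
{"fn": "move_arm", "kwargs": {
  "rows": [
    [0, 4, -0.2, -0.2, 0, 0, 0],
    [0, 8, -0.2, -0.2, 0, 0, 0],
    [0, 12, -0.2, -0.2, 0, 0, 0],
    [0, 16, -0.2, -0.2, 0, 0, 0],
    [0, 18, -0.2, -0.2, 0, 0, 0]
  ]
}}

```text
time: 6.92
ee_pos: [0.5574, 0.2504, 0.0333]
ee_rot: [-90.3, -0.1, -87.3]
wrist_force: [0.1, 0.4, -3.3]
opening: 0.299
```

Call:
{"fn": "move_arm", "kwargs": {
  "rows": [
    [0, 0.2, 0, 0, 0, 0, 0],
    [0, 0.4, 0, 0, 0, 0, 0],
    [0, 0.6, 0, 0, 0, 0, 0],
    [0, 0.7, 0, 0, 0, 0, 0],
    [0, 0.8, 0, 0, 0, 0, 0]
  ]
}}

```text
time: 7.33
ee_pos: [0.5616, 0.2528, 0.0316]
ee_rot: [-89.7, 0.1, -87.2]
wrist_force: [0.8, -0.0, -2.4]
opening: 0.297
```

Call:
{"fn": "move_arm", "kwargs": {
  "rows": [
    [0, 0.1, 0, 0, 0, 0, 0],
    [0, 0.2, 0, 0, 0, 0, 0],
    [0, 0.2, 0, 0, 0, 0, 0],
    [0, 0.2, 0, 0, 0, 0, 0],
    [0, 0.2, 0, 0, 0, 0, 0]
  ]
}}

```text
time: 7.75
ee_pos: [0.5603, 0.2523, 0.0277]
ee_rot: [-89.9, 0.1, -87.2]
wrist_force: [0.1, -1.2, -1.9]
opening: 0.297
```

Call:
{"fn": "move_arm", "kwargs": {
  "rows": [
    [0, 0.1, 0, 0, 0, 0, 0],
    [0, 0.1, 0, 0, 0, 0, 0],
    [0, 0.15, 0, 0, 0, 0, 0],
    [0, 0.15, 0, 0, 0, 0, 0],
    [0, 0.15, 0, 0, 0, 0, 0]
  ]
}}

```text
time: 8.17
ee_pos: [0.5604, 0.2524, 0.0271]
ee_rot: [-89.9, 0.1, -87.2]
wrist_force: [-3.6, -0.2, 6.3]
opening: 0.295
```

Call:
{"fn": "move_arm", "kwargs": {
  "rows": [
    [0, 0, 0, 0, 0, 0, 0.3],
    [0, 0, 0, 0, 0, 0, 0.36],
    [0, 0, 0, 0, 0, 0, 0.45],
    [0, 0, 0, 0, 0, 0, 0.55],
    [0, 0, 0, 0, 0, 0, 0.65]
  ]
}}

```text
time: 8.58
ee_pos: [0.5604, 0.2523, 0.026]
ee_rot: [-89.9, 0.0, -87.2]
wrist_force: [-0.5, -0.1, 0.5]
opening: 0.648
```

Call:
{"fn": "move_arm", "kwargs": {
  "rows": [
    [0, 0, 0, 0, 0, 0, 0.7],
    [0, -1, 0, 0, 0, 0, 0.7],
    [0, -4, 0, 0, 0, 0, 0.7],
    [0, -8, 0, 0, 0, 0, 0.7],
    [0, -12, 0, 0, 0, 0, 0.7]
  ]
}}

```text
time: 9.0
ee_pos: [0.5594, 0.2517, 0.1472]
ee_rot: [-90.0, -0.0, -87.2]
wrist_force: [0.5, 1.4, -0.3]
opening: 0.703
```

Call:
{"fn": "move_arm", "kwargs": {
  "rows": [
    [0, -3, 0, 0, 0, 0, 0.7],
    [0, -6, 0, 0, 0, 0, 0.7],
    [0, -9, 0, 0, 0, 0, 0.7],
    [0, -11, 0, 0, 0, 0, 0.7],
    [0, -11, 0, 0, 0, 0, 0.7]
  ]
}}

```text
time: 9.42
ee_pos: [0.5625, 0.2528, 0.2623]
ee_rot: [-89.4, 0.3, -87.2]
wrist_force: [1.3, -0.3, 0.4]
opening: 0.7
```

Call:
{"fn": "move_arm", "kwargs": {
  "rows": [
    [0, 0, 0, 0, 0, 0, 0.7],
    [0, 0, 0, 0, 0, 0, 0.7],
    [0, 0, 0, 0, 0, 0, 0.7],
    [0, 0, 0, 0, 0, 0, 0.7],
    [0, 0, 0, 0, 0, 0, 0.7]
  ]
}}

```text
time: 9.83
ee_pos: [0.5595, 0.2519, 0.2549]
ee_rot: [-90.0, -0.0, -87.2]
wrist_force: [-0.2, 0.2, 0.1]
opening: 0.698
```

```bash
cat >> h.py <<'E'
a0=np.radians(1.35)
def leafaxes(tilt,az=1.35):
    a=np.radians(az);h=np.array([np.cos(a),np.sin(a),0]);t=np.radians(tilt)
    z=np.array([0,0,np.cos(t)])-h*np.sin(t);y=h*np.cos(t)+np.array([0,0,np.sin(t)]);return np.cross(y,z),y,z
E
python3 - <<'E'
from h import *
snap('w3')
x,y,z=leafaxes(27);print(x.round(3),y.round(3),z.round(3))
plan([.5843,-.247,.20],tool(-z,y),3)
E
```

```text
9.8333 [0.5595 0.2519 0.2549] [-9.004e+01 -2.000e-02 -8.722e+01]
[ 0.024 -1.     0.   ] [0.891 0.021 0.454] [-0.454 -0.011  0.891]
[16.65, 1.84, 0.02, 9.01, 0.47, -0.11]
[16.65, 1.86, -0.14, 9.01, 0.47, -0.11]
[16.64, 1.86, -0.3, 9.01, 0.47, -0.11]
```

Call:
{"fn": "move_arm", "kwargs": {
  "rows": [
    [3.3, 0.4, 0, 1.8, 0.1, 0, 0.7],
    [6.7, 0.7, 0, 3.6, 0.2, 0, 0.7],
    [10, 1.1, 0, 5.4, 0.3, 0, 0.7],
    [13.3, 1.5, 0, 7.2, 0.4, -0.1, 0.7],
    [16.6, 1.8, 0, 9, 0.5, -0.1, 0.7]
  ]
}}

```text
time: 10.3
ee_pos: [0.5677, 0.0847, 0.2373]
ee_rot: [-80.9, -0.0, -87.7]
wrist_force: [1.0, -0.2, -0.6]
opening: 0.702
```

Call:
{"fn": "move_arm", "kwargs": {
  "rows": [
    [3.3, 0.4, 0, 1.8, 0.1, 0, 0.7],
    [6.7, 0.7, 0, 3.6, 0.2, 0, 0.7],
    [10, 1.1, -0.1, 5.4, 0.3, 0, 0.7],
    [13.3, 1.5, -0.1, 7.2, 0.4, -0.1, 0.7],
    [16.6, 1.8, -0.1, 9, 0.5, -0.1, 0.7]
  ]
}}

```text
time: 10.72
ee_pos: [0.576, -0.081, 0.2196]
ee_rot: [-71.9, -0.0, -88.2]
wrist_force: [0.8, -0.5, 0.2]
opening: 0.697
```

Call:
{"fn": "move_arm", "kwargs": {
  "rows": [
    [3.3, 0.4, 0, 1.8, 0.1, 0, 0.7],
    [6.7, 0.7, 0, 3.6, 0.2, 0, 0.7],
    [10, 1.1, -0.1, 5.4, 0.3, 0, 0.7],
    [13.3, 1.5, -0.2, 7.2, 0.4, -0.1, 0.7],
    [16.6, 1.8, -0.3, 9, 0.5, -0.1, 0.7]
  ]
}}

```text
time: 11.13
ee_pos: [0.5841, -0.2468, 0.2014]
ee_rot: [-62.9, 0.1, -88.7]
wrist_force: [1.2, 0.5, -0.8]
opening: 0.697
```

Call:
{"fn": "move_arm", "kwargs": {
  "rows": [
    [0, 0, 0, 0, 0, 0, 0.7],
    [0, 0, 0, 0, 0, 0, 0.7],
    [0, 0, 0, 0, 0, 0, 0.7],
    [0, 0, 0, 0, 0, 0, 0.7],
    [0, 0, 0, 0, 0, 0, 0.7]
  ]
}}

```text
time: 11.55
ee_pos: [0.585, -0.2433, 0.202]
ee_rot: [-62.9, 0.1, -88.5]
wrist_force: [-0.1, -0.2, -0.1]
opening: 0.693
```

```bash
python3 - <<'E'
from h import *
im,c=snap('w4')
x,y,z=leafaxes(27);T=np.array([.6094,-.2525,.1392])
for n,a,b in[('top hinge inner',14,-7),('top hinge outer',14,7),('free inner',142,-7),('free outer',142,7)]:
    print(n,proj(c,T+x*(a-76)/1000+y*b/1000))
o=np.zeros((384,800,3),np.uint8);o[:,:512]=im
w=cv2.imread('pics/w3.png');o[:216,512:]=cv2.resize(w,(288,216),interpolation=3);cv2.imwrite('pics/v9.png',o)
plan(np.array([.6252,-.2462,.108]),tool(-z,y),1)
E
```

```text
11.55 [ 0.585  -0.2433  0.202 ] [-62.93   0.13 -88.54]
top hinge inner [235.27671769 129.08885662]
top hinge outer [255.55167332 129.10025687]
free inner [238.08735497 291.03922135]
free outer [255.49206663 291.03531747]
[0.4, 10.2, -0.72, -0.08, 0.04, -0.15]
```

View pics/v9.png

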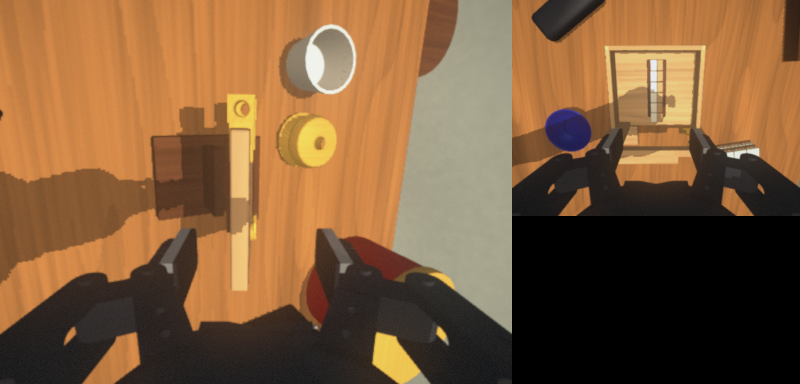

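Picture 9: the gate is seen edge-on from above. Its top runs (240,128) to (239,291), square to the jaws and 12 mm to the inner side. The upper socket is at (242,108), and the rack stands upright in the caddy. I'm correcting sideways, then closing.

Call:
{"fn": "move_arm", "kwargs": {
  "rows": [
    [0.2, 0, -0.6, 0, 0, 0, 0.7],
    [0.4, 0, -1.2, 0, 0, 0, 0.7],
    [0.4, 3, -1.2, 0, 0, 0, 0.7],
    [0.4, 6, -1.2, 0, 0, 0, 0.7],
    [0.4, 9, -1.2, 0, 0, 0, 0.7]
  ]
}}

```text
time: 12.02
ee_pos: [0.6147, -0.2486, 0.1159]
ee_rot: [-62.9, 0.1, -88.7]
wrist_force: [0.8, -0.4, -0.2]
opening: 0.704
```

Call:
{"fn": "move_arm", "kwargs": {
  "rows": [
    [0, 0.6, 0, 0, 0, 0, 0.7],
    [0, 1.2, 0, 0, 0, 0, 0.6],
    [0, 1.2, 0, 0, 0, 0, 0.5],
    [0, 1.2, 0, 0, 0, 0, 0.4],
    [0, 1.2, 0, 0, 0, 0, 0.3]
  ]
}}

```text
time: 12.43
ee_pos: [0.6202, -0.2492, 0.1073]
ee_rot: [-62.8, 0.0, -88.8]
wrist_force: [0.3, -0.1, 0.6]
opening: 0.304
```

Call:
{"fn": "move_arm", "kwargs": {
  "rows": [
    [0, 0, 0, 0, 0, 0, 0.25],
    [0, 0, 0, 0, 0, 0, 0.2],
    [0, 0, 0, 0, 0, 0, 0.1],
    [0, 0, 0, 0, 0, 0, 0],
    [0, 0, 0, 0, 0, 0, 0]
  ],
  "grip_force": 50
}}

```text
time: 12.85
ee_pos: [0.6208, -0.2487, 0.1071]
ee_rot: [-62.8, 0.1, -88.7]
wrist_force: [-2.1, 0.8, 7.1]
opening: 0.158
```

Call:
{"fn": "move_arm", "kwargs": {
  "rows": [
    [0, 0, 0, 0, 0, 0, 0],
    [0, 0, 0, 0, 0, 0, 0],
    [0, 0, 0, 0, 0, 0, 0],
    [0, 0, 0, 0, 0, 0, 0],
    [0, 0, 0, 0, 0, 0, 0]
  ]
}}

```text
time: 13.27
ee_pos: [0.6208, -0.2487, 0.1072]
ee_rot: [-62.8, 0.1, -88.7]
wrist_force: [-1.9, 0.6, 7.4]
opening: 0.158
```

Call:
{"fn": "move_arm", "kwargs": {
  "rows": [
    [0, -0.8, 0, 0, 0, 0, 0],
    [0, -2, 0, 0, 0, 0, 0],
    [0, -4, 0, 0, 0, 0, 0],
    [0, -6, 0, 0, 0, 0, 0],
    [0, -8, 0, 0, 0, 0, 0]
  ]
}}

```text
time: 13.68
ee_pos: [0.5822, -0.2489, 0.1769]
ee_rot: [-63.1, 0.2, -88.7]
wrist_force: [-0.1, 0.4, -1.9]
opening: 0.162
```

Call:
{"fn": "move_arm", "kwargs": {
  "rows": [
    [0, -1.5, 0, 0, 0, 0, 0],
    [0, -2, 0, 0, 0, 0, 0],
    [0, -2, 0, 0, 0, 0, 0],
    [0, -2, 0, 0, 0, 0, 0],
    [0, -2, 0, 0, 0, 0, 0]
  ]
}}

```text
time: 14.1
ee_pos: [0.5743, -0.2488, 0.1934]
ee_rot: [-63.1, 0.2, -88.7]
wrist_force: [0.1, 1.0, -2.7]
opening: 0.16
```

```bash
python3 - <<'E'
from h import *
s=sense();print(s['ee_pos'],s['ee_rot'],s['wrist_force'],s['moment'],s['opening'])
R0=Ro.from_euler('xyz',s['ee_rot'],degrees=True);x,y,z=R0.as_matrix().T;print(x.round(3),y.round(3),z.round(3))
im,c=snap('w5')
im=im[60:320,170:330];cv2.imwrite('pics/c10.png',cv2.resize(im,(0,0),fx=2.3,fy=2.3,interpolation=2))
E
```

```text
[ 0.57427324 -0.24880558  0.19338106] [-63.05625211   0.16256085 -88.67848339] [ 0.11759113  0.99092644 -2.73579139] [-0.02445635  0.64547552  0.00575499] 0.15983427625588023
[ 0.023 -1.    -0.003] [ 0.453  0.013 -0.891] [0.891 0.019 0.453]
14.1 [ 0.5743 -0.2488  0.1934] [-63.06   0.16 -88.68]
```

View pics/c10.png

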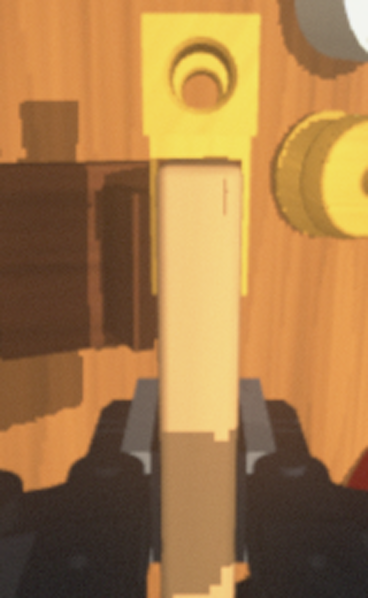

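```bash
cat > leafpnp.py <<'E'
from h import *
def leaf(c,obj,px,R0,p0):
    # leaf pose in tool frame
    ok,rv,tv=cv2.solvePnP(np.array(obj,float)/1000,np.array(px,float),c['camera_matrix'],None)
    Rc=np.array(c['R']);Rl=Rc.T@cv2.Rodrigues(rv)[0];pl=Rc.T@(tv[:,0]-c['t'])
    e=[np.round(proj(c,Rl@(np.array(o)/1000)+pl)-p,1).tolist() for o,p in zip(obj,px)]
    return R0.inv().apply(pl-p0),R0.inv()*Ro.from_matrix(Rl),e
E
python3 - <<'E'
from leafpnp import *
c=pickle.load(open('pics/w5.pkl','rb'));s=sense()
p0=np.array([ 0.57427324,-0.24880558,0.19338106]);R0=Ro.from_euler('xyz',[-63.056,.1626,-88.678],degrees=True)
K=lambda u,v:(170+(u+.5)/2.3-.5,60+(v+.5)/2.3-.5)
obj=[(14,-7,110),(14,7,110),(-10,-10,95),(-10,10,95),(10,-10,95),(10,10,95),(0,0,95)]
px=[K(*p) for p in[(160,165),(241,164),(143,14),(259,14),(143,133),(258,133),(202,73)]]
p,R,e=leaf(c,obj,px,R0,p0);print(p.round(4),R.as_matrix().round(3).tolist(),e)
# constrained: assume leaf = exactly rot(-90 about x) of tool ; cast rays in tool frame
cam=R0.inv().apply(-np.array(c['R']).T@c['t']-p0)
for o,q in zip(obj,px):
    d=R0.inv().apply(ray(c,q)[1])
    # choose z-depth such that tool y = yT + (110-oz); yT solved from widths later
    for yT in(-.036,-.034,-.032):
        Y=yT+(110-o[2])/1000;P=cam+d*(Y-cam[1])/d[1];print(o,yT,(1000*P[0]-o[0]).round(1),(1000*P[2]-o[1]).round(1),end=' | ')
    print()
E
```

```text
[-0.0761  0.0802  0.0013] [[0.999, 0.001, 0.036], [0.036, -0.007, -0.999], [-0.0, 1.0, -0.007]] [[-1.1, -0.2], [1.2, 0.3], [0.0, -0.2], [0.0, -0.2], [1.2, -0.2], [-0.9, -0.2], [-0.5, 0.7]]
(14, -7, 110) -0.036 -72.6 1.3 | (14, -7, 110) -0.034 -72.4 1.2 | (14, -7, 110) -0.032 -72.3 1.1 | 
(14, 7, 110) -0.036 -72.7 -0.4 | (14, 7, 110) -0.034 -72.6 -0.2 | (14, 7, 110) -0.032 -72.4 -0.1 | 
(-10, -10, 95) -0.036 -71.9 1.0 | (-10, -10, 95) -0.034 -72.1 0.9 | (-10, -10, 95) -0.032 -72.3 0.7 | 
(-10, 10, 95) -0.036 -71.9 0.1 | (-10, 10, 95) -0.034 -72.1 0.3 | (-10, 10, 95) -0.032 -72.3 0.5 | 
(10, -10, 95) -0.036 -72.8 0.6 | (10, -10, 95) -0.034 -72.7 0.5 | (10, -10, 95) -0.032 -72.7 0.3 | 
(10, 10, 95) -0.036 -72.8 0.4 | (10, 10, 95) -0.034 -72.7 0.6 | (10, 10, 95) -0.032 -72.7 0.7 | 
(0, 0, 95) -0.036 -72.6 0.8 | (0, 0, 95) -0.034 -72.7 0.8 | (0, 0, 95) -0.032 -72.8 0.8 |
```

Picture 10 (crop): the gate is held squarely. The upper socket's hole is at (202,73) in the crop and I can see straight through it. From this the hinge axis is at tool x −72.5 mm, z +0.6 mm, and the underside is about 77 mm beyond the TCP.

```bash
cat > dock.py <<'E'
from h import *
H=np.array([.634,.1535]);az=2.76
Rt=lambda az=az:tool([0,0,-1],[np.cos(np.radians(az)),np.sin(np.radians(az)),0])
def tcp(H,zu,back=0,az=az,hx=-.0725,hz=.0006,hy=.077):
    M=Rt(az).as_matrix();return np.r_[H,zu]-M@np.array([hx-back,hy,hz])
E
python3 - <<'E'
from dock import *
c=pickle.load(open('pics/w1.pkl','rb'))
K=lambda u,v:np.array([60+(u+.5)/2.7-.5,(v+.5)/2.7-.5]);print('tip',onz(c,K(612,156),.112))
print('tcp dock',tcp(H,.02),tcp(H,.05,.07))
plan(tcp(H,.12,.07),Rt(),3)
E
```

```text
tip [0.63299557 0.15392492 0.112     ]
tcp dock [0.63689175 0.08105521 0.097     ] [0.64026242 0.01113641 0.127     ]
[-8.62, 1.0, 2.18, -8.98, -0.49, 0.06]
[-8.6, 0.65, 2.38, -8.98, -0.49, 0.06]
[-8.57, 0.27, 2.53, -8.98, -0.49, 0.06]
```

Call:
{"fn": "move_arm", "kwargs": {
  "rows": [
    [-1.7, 0.2, 0.4, -1.8, -0.1, 0, 0],
    [-3.4, 0.4, 0.9, -3.6, -0.2, 0, 0],
    [-5.2, 0.6, 1.3, -5.4, -0.3, 0, 0],
    [-6.9, 0.8, 1.7, -7.2, -0.4, 0, 0],
    [-8.6, 1, 2.2, -9, -0.5, 0.1, 0]
  ]
}}

```text
time: 14.57
ee_pos: [0.5966, -0.1618, 0.1947]
ee_rot: [-72.2, 0.0, -88.2]
wrist_force: [-1.1, -0.9, -2.1]
opening: 0.157
```

Call:
{"fn": "move_arm", "kwargs": {
  "rows": [
    [-1.7, 0.1, 0.5, -1.8, -0.1, 0, 0],
    [-3.4, 0.3, 1, -3.6, -0.2, 0, 0],
    [-5.2, 0.4, 1.4, -5.4, -0.3, 0, 0],
    [-6.9, 0.5, 1.9, -7.2, -0.4, 0, 0],
    [-8.6, 0.6, 2.4, -9, -0.5, 0.1, 0]
  ]
}}

```text
time: 14.98
ee_pos: [0.6189, -0.0748, 0.1965]
ee_rot: [-81.1, -0.0, -87.7]
wrist_force: [0.1, -1.0, -1.5]
opening: 0.159
```

Call:
{"fn": "move_arm", "kwargs": {
  "rows": [
    [-1.7, 0, 0.5, -1.8, -0.1, 0, 0],
    [-3.4, 0.1, 1, -3.6, -0.2, 0, 0],
    [-5.2, 0.2, 1.5, -5.4, -0.3, 0, 0],
    [-6.9, 0.2, 2, -7.2, -0.4, 0, 0],
    [-8.6, 0.3, 2.5, -9, -0.5, 0.1, 0]
  ]
}}

```text
time: 15.4
ee_pos: [0.6408, 0.0122, 0.1975]
ee_rot: [-90.1, 0.1, -87.2]
wrist_force: [0.2, -0.8, -1.5]
opening: 0.158
```

Call:
{"fn": "move_arm", "kwargs": {
  "rows": [
    [0, 0, 0, 0, 0, 0, 0],
    [0, 0, 0, 0, 0, 0, 0],
    [0, 0, 0, 0, 0, 0, 0],
    [0, 0, 0, 0, 0, 0, 0],
    [0, 0, 0, 0, 0, 0, 0]
  ]
}}

```text
time: 15.82
ee_pos: [0.6402, 0.0091, 0.1986]
ee_rot: [-89.9, 0.0, -87.3]
wrist_force: [0.2, -0.3, -2.3]
opening: 0.155
```

```bash
sed -i 's/H=np.array.*;az/H=np.array([.6335,.1537]);az/' dock.py; python3 - <<'E'
from dock import *
s=sense();print(s['ee_pos'],s['ee_rot'],s['wrist_force'],s['q'].round())
plan(tcp(H,.05,.07),Rt(),1)
E
```

```text
[0.64016879 0.00911497 0.19861584] [-8.99469348e+01  2.91384504e-02 -8.73430614e+01] [ 0.18237313 -0.28759944 -2.27457588] [-24.  27.  27.  96. -14.  60.  10.]
[-0.22, 7.16, -0.04, -0.05, -0.1, -0.03]
```

Call:
{"fn": "move_arm", "kwargs": {
  "rows": [
    [-0.1, 2, 0, 0, 0, 0, 0],
    [-0.2, 4, 0, 0, 0, 0, 0],
    [-0.2, 6, 0, 0, 0, 0, 0],
    [-0.2, 7, 0, 0, 0, 0, 0],
    [-0.2, 7.2, 0, 0, 0, 0, 0]
  ]
}}

```text
time: 16.23
ee_pos: [0.6389, 0.0121, 0.1246]
ee_rot: [-90.2, 0.0, -87.3]
wrist_force: [-0.5, -0.2, -1.9]
opening: 0.16
```

Call:
{"fn": "move_arm", "kwargs": {
  "rows": [
    [-1, 0, 0, 0, 0, 0, 0],
    [-2, 0, 0, 0, 0, 0, 0],
    [-2.5, 0, 0, 0, 0, 0, 0],
    [-2.5, 0, 0, 0, 0, 0, 0],
    [-2.5, 0, 0, 0, 0, 0, 0]
  ]
}}

```text
time: 16.65
ee_pos: [0.6398, 0.0388, 0.1275]
ee_rot: [-89.8, 0.1, -87.1]
wrist_force: [0.4, -0.3, -1.7]
opening: 0.155
```

```bash
python3 - <<'E'
from dock import *
s=sense();print(s['ee_rot'],s['wrist_force'])
im,c=snap('w6')
cv2.imwrite('pics/c11.png',np.vstack([cv2.resize(im[0:150,170:330],(0,0),fx=4,fy=4,interpolation=2)]))
d=read_camera('side');cv2.imwrite('pics/side6.png',d);cv2.imwrite('pics/scene6.png',read_camera('scene'))
print(proj(c,[*H,.112]),proj(c,[*H,.095]))
plan(tcp(H,.05,0),Rt(),1)
E
```

```text
[-8.98498087e+01  7.04226836e-02 -8.71082284e+01] [ 0.35367346 -0.28267333 -1.73028176]
16.65 [0.6398 0.0388 0.1275] [-8.985e+01  7.000e-02 -8.711e+01]
[2.53724251e+02 4.61598651e-02] [253.8594461   11.30351712]
[-4.42, 0.01, -0.1, -0.1, -0.01, -0.03]
```

View pics/c11.png

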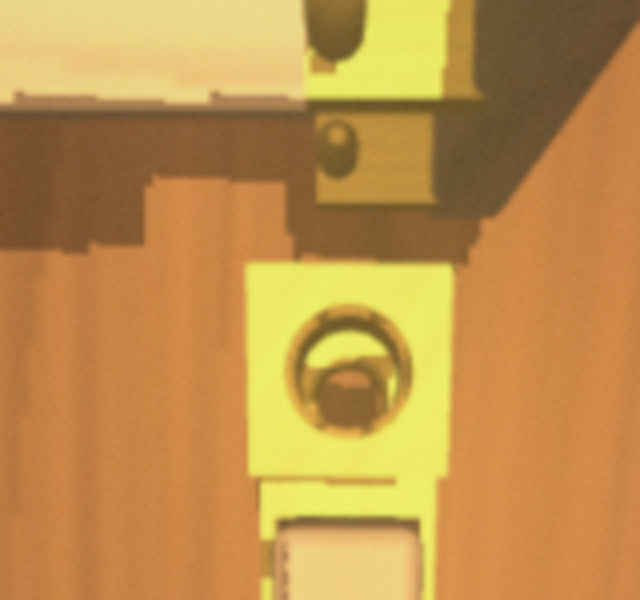

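```bash
python3 - <<'E'
from dock import *
c=pickle.load(open('pics/w6.pkl','rb'))
K=lambda u,v:np.array([170+(u+.5)/4-.5,(v+.5)/4-.5]);k=lambda p:((p+.5-[170,0])*4-.5).round(1)
print('upper front foot pred',k(proj(c,[H[0],H[1]-.004,.095])),'seen 336,62'); print('cast',onz(c,K(336,62),.095)+[0,.004,0])
print('lower front foot pred',k(proj(c,[H[0],H[1]-.004,.020])),'cast',onz(c,K(337,181),.020)+[0,.004,0])
print('bracket front edges: up',onz(c,K(380,99),.095),'low',onz(c,K(380,203),.02))
p=np.array([.6398,.0388,.1275]);R0=Ro.from_euler('xyz',[-89.85,.07,-87.11],degrees=True);cam=R0.inv().apply(-np.array(c['R']).T@c['t']-p)
def ct(q,Y):
    d=R0.inv().apply(ray(c,K(*q))[1]);return (1000*(cam+d*(Y-cam[1])/d[1])).round(1)
for hy in(.077,.080):
    print(hy,'hole95',ct((348,371),hy-.095),'far edge',ct((348,264),hy-.095),'near edge',ct((348,478),hy-.095),'low rim z75 near',ct((348,425),hy-.0),'panel',ct((348,523),hy-.110))
E
```

```text
upper front foot pred [335.5  80.8] seen 336,62
cast [0.63346288 0.15591088 0.095     ]
lower front foot pred [337.4 190.8] cast [0.63334197 0.15542419 0.02      ]
bracket front edges: up [0.63947747 0.14784317 0.095     ] low [0.641811   0.14796366 0.02      ]
0.077 hole95 [-72.5 -18.    0.7] far edge [-82.3 -18.    0.7] near edge [-62.1 -18.    0.7] low rim z75 near [-67.5  77.    1. ] panel [-58.7 -33.    0.7]
0.08 hole95 [-72.6 -15.    0.7] far edge [-82.7 -15.    0.7] near edge [-62.  -15.    0.7] low rim z75 near [-67.5  80.    1. ] panel [-58.5 -30.    0.7]
```

```bash
sed -i 's/H=np.array.*;az/H=np.array([.6335,.1557]);az/' dock.py; python3 - <<'E'
from dock import *
s=sense();print(s['ee_pos'],s['ee_rot'],s['wrist_force'])
plan(tcp(H,.05,0),Rt(),1);print(tcp(H,.05),tcp(H,.02))
E
```

```text
[0.63953726 0.03715546 0.12711886] [-8.98971850e+01  2.86371695e-02 -8.72463383e+01] [ 0.40091516 -0.4884486  -2.04178116]
[-4.62, 0.01, -0.09, -0.1, -0.01, -0.03]
[0.63639175 0.08325521 0.127     ] [0.63639175 0.08325521 0.097     ]
```

Call:
{"fn": "move_arm", "kwargs": {
  "rows": [
    [-1, 0, 0, 0, 0, 0, 0],
    [-2, 0, -0.1, 0, 0, 0, 0],
    [-3.2, 0, -0.1, -0.1, 0, 0, 0],
    [-4.2, 0, -0.1, -0.1, 0, 0, 0],
    [-4.6, 0, -0.1, -0.1, 0, 0, 0]
  ]
}}

```text
time: 17.22
ee_pos: [0.6361, 0.0858, 0.1266]
ee_rot: [-90.0, 0.0, -87.0]
wrist_force: [-0.8, -4.6, 0.0]
opening: 0.154
```

Call:
{"fn": "move_arm", "kwargs": {
  "rows": [
    [0, 0, 0, 0, 0, 0, 0],
    [0, 0, 0, 0, 0, 0, 0],
    [0, 0, 0, 0, 0, 0, 0],
    [0, 0, 0, 0, 0, 0, 0],
    [0, 0, 0, 0, 0, 0, 0]
  ]
}}

```text
time: 17.63
ee_pos: [0.6362, 0.0832, 0.1268]
ee_rot: [-90.0, 0.1, -87.3]
wrist_force: [0.3, 0.3, -1.9]
opening: 0.158
```

```bash
python3 - <<'E'
from dock import *
s=sense();print(s['ee_pos'],s['ee_rot'],s['wrist_force'])
plan(tcp(H,.05,0),Rt(),1)
im,c=snap('w7');cv2.imwrite('pics/c12.png',cv2.resize(im[60:130,200:310],(0,0),fx=6,fy=6,interpolation=2))
E
```

```text
[0.63619036 0.08316372 0.12677843] [-9.00330388e+01  5.22581287e-02 -8.72579214e+01] [ 0.33006437  0.28151081 -1.91291995]
[-0.01, -0.02, 0.02, 0.03, -0.02, -0.05]
17.6333 [0.6362 0.0832 0.1268] [-9.003e+01  5.000e-02 -8.726e+01]
```

Call:
{"fn": "move_arm", "kwargs": {
  "rows": [
    [0, 0.3, 0, 0, 0, 0, 0],
    [0, 0.6, 0, 0, 0, 0, 0],
    [0, 0.9, 0, 0, 0, 0, 0],
    [0, 1.2, 0, 0, 0, 0, 0],
    [0, 1.4, 0, 0, 0, 0, 0]
  ]
}}

```text
time: 18.1
ee_pos: [0.6359, 0.0835, 0.1121]
ee_rot: [-90.1, 0.0, -87.2]
wrist_force: [0.5, -0.1, -2.4]
opening: 0.158
```

Call:
{"fn": "move_arm", "kwargs": {
  "rows": [
    [0, 0.1, 0, 0, 0, 0, 0],
    [0, 0.2, 0, 0, 0, 0, 0],
    [0, 0.3, 0, 0, 0, 0, 0],
    [0, 0.4, 0, 0, 0, 0, 0],
    [0, 0.4, 0, 0, 0, 0, 0]
  ]
}}

```text
time: 18.52
ee_pos: [0.6361, 0.0835, 0.1086]
ee_rot: [-90.0, 0.0, -87.2]
wrist_force: [0.6, -0.1, -1.3]
opening: 0.157
```

Call:
{"fn": "move_arm", "kwargs": {
  "rows": [
    [0, 0.1, 0, 0, 0, 0, 0],
    [0, 0.3, 0, 0, 0, 0, 0],
    [0, 0.4, 0, 0, 0, 0, 0],
    [0, 0.5, 0, 0, 0, 0, 0],
    [0, 0.6, 0, 0, 0, 0, 0]
  ]
}}

```text
time: 18.93
ee_pos: [0.6361, 0.0835, 0.1026]
ee_rot: [-90.0, 0.0, -87.2]
wrist_force: [0.1, 0.6, -1.9]
opening: 0.156
```

Call:
{"fn": "move_arm", "kwargs": {
  "rows": [
    [0, 0.1, 0, 0, 0, 0, 0],
    [0, 0.2, 0, 0, 0, 0, 0],
    [0, 0.3, 0, 0, 0, 0, 0],
    [0, 0.4, 0, 0, 0, 0, 0],
    [0, 0.4, 0, 0, 0, 0, 0]
  ]
}}

```text
time: 19.35
ee_pos: [0.636, 0.0835, 0.0985]
ee_rot: [-90.1, 0.0, -87.2]
wrist_force: [0.4, 0.8, -1.9]
opening: 0.155
```

Sliding on with no force. Going down to contact in small steps.

Call:
{"fn": "move_arm", "kwargs": {
  "rows": [
    [0, 0.05, 0, 0, 0, 0, 0],
    [0, 0.1, 0, 0, 0, 0, 0],
    [0, 0.15, 0, 0, 0, 0, 0],
    [0, 0.2, 0, 0, 0, 0, 0],
    [0, 0.2, 0, 0, 0, 0, 0]
  ]
}}

```text
time: 19.77
ee_pos: [0.6361, 0.0835, 0.0966]
ee_rot: [-90.0, 0.0, -87.2]
wrist_force: [-0.2, -0.5, -2.7]
opening: 0.158
```

Call:
{"fn": "move_arm", "kwargs": {
  "rows": [
    [0, 0.05, 0, 0, 0, 0, 0],
    [0, 0.1, 0, 0, 0, 0, 0],
    [0, 0.1, 0, 0, 0, 0, 0],
    [0, 0.1, 0, 0, 0, 0, 0],
    [0, 0.1, 0, 0, 0, 0, 0]
  ]
}}

```text
time: 20.18
ee_pos: [0.6363, 0.0835, 0.0961]
ee_rot: [-90.0, 0.1, -87.2]
wrist_force: [-1.0, -0.9, 2.2]
opening: 0.157
```

Call:
{"fn": "move_arm", "kwargs": {
  "rows": [
    [0, 0.05, 0, 0, 0, 0, 0],
    [0, 0.05, 0, 0, 0, 0, 0.16],
    [0, 0, 0, 0, 0, 0, 0.2],
    [0, 0, 0, 0, 0, 0, 0.25],
    [0, 0, 0, 0, 0, 0, 0.3]
  ]
}}

```text
time: 20.6
ee_pos: [0.6362, 0.0837, 0.0955]
ee_rot: [-90.0, 0.0, -87.2]
wrist_force: [0.1, -0.2, -1.0]
opening: 0.302
```

Call:
{"fn": "move_arm", "kwargs": {
  "rows": [
    [0, 0, 0, 0, 0, 0, 0.4],
    [0, 0, 0, 0, 0, 0, 0.4],
    [0, -2, 0, 0, 0, 0, 0.4],
    [0, -5, 0, 0, 0, 0, 0.4],
    [0, -8.5, 0, 0, 0, 0, 0.4]
  ]
}}

```text
time: 21.02
ee_pos: [0.6347, 0.0834, 0.1797]
ee_rot: [-90.3, -0.0, -87.2]
wrist_force: [1.4, 0.6, -0.3]
opening: 0.401
```

Call:
{"fn": "move_arm", "kwargs": {
  "rows": [
    [0, 0, 0, 0, 0, 0, 0.3],
    [0, 0, 0, 0, 0, 0, 0],
    [0, 0, 0, 0, 0, 0, 0],
    [0, 0, 0, 0, 0, 0, 0],
    [0, 0, 0, 0, 0, 0, 0]
  ]
}}

```text
time: 21.43
ee_pos: [0.6353, 0.0835, 0.1792]
ee_rot: [-90.2, 0.0, -87.2]
wrist_force: [-0.5, 0.4, -1.0]
opening: 0.0
```

```bash
python3 - <<'E'
from dock import *
s=sense();print(s['ee_pos'],s['ee_rot'],s['wrist_force'])
im,c=snap('w8');cv2.imwrite('pics/sc8.png',read_camera('scene'));cv2.imwrite('pics/sd8.png',read_camera('side'))
a=cv2.imread('pics/sc8.png')[150:250,250:390];b=cv2.imread('pics/sd8.png')[125:215,195:305]
o=np.zeros((600,800,3),np.uint8);o[:384,:512]=im;o[384:,:302]=cv2.resize(a,(302,216),interpolation=2);o[384:,310:574]=cv2.resize(b,(264,216),interpolation=2);cv2.imwrite('pics/c12.png',o)
R0=Rt();P=R0.inv().apply(s['ee_pos']-np.r_[H,0])*1000;print('tcp rel hinge tool',P)
for th in range(0,91,10):
    t=np.radians(th);r=100;d=15*np.cos(t)+11*np.sin(t);n=np.array([np.sin(t),np.cos(t)]);g=np.array([np.cos(t),-np.sin(t)]);print(th,(r*g+(7+d)*n).round(1))
E
```

```text
[0.63527563 0.08349713 0.17919171] [-9.01938685e+01  2.05313061e-02 -8.72118526e+01] [-0.46145068  0.43924603 -1.03863261]
21.4333 [0.6353 0.0835 0.1792] [-9.019e+01  2.000e-02 -8.721e+01]
tcp rel hinge tool [  72.20461829 -179.19171435   -1.70317376]
0 [100.  22.]
10 [102.6   6. ]
20 [102.5 -10.8]
30 [ 99.3 -27.9]
40 [ 93.  -44.7]
50 [ 83.5 -60.5]
60 [ 70.8 -74.6]
70 [ 55.3 -86.3]
80 [ 37.5 -94.9]
90 [  18. -100.]
```

Call:
{"fn": "move_arm", "kwargs": {
  "rows": [
    [0.6, -0.5, 1.2, 0, 0, 0, 0],
    [1.4, -0.5, 2.4, 0, 0, 0, 0],
    [2.2, -0.5, 3.6, 0, 0, 0, 0],
    [2.8, -0.5, 4.5, 0, 0, 0, 0],
    [2.8, -0.5, 4.5, 0, 0, 0, 0]
  ]
}}

```text
time: 22.0
ee_pos: [0.6838, 0.0556, 0.1853]
ee_rot: [-90.0, -0.1, -87.4]
wrist_force: [0.3, -0.8, -0.1]
opening: 0.001
```

Call:
{"fn": "move_arm", "kwargs": {
  "rows": [
    [0, 2, 0, 0, 0, 0, 0],
    [0, 4, 0, 0, 0, 0, 0],
    [0, 6, 0, 0, 0, 0, 0],
    [0, 8, 0, 0, 0, 0, 0],
    [0, 9, 0, 0, 0, 0, 0]
  ]
}}

```text
time: 22.42
ee_pos: [0.6802, 0.0584, 0.0928]
ee_rot: [-90.3, 0.1, -87.2]
wrist_force: [-1.0, -0.2, -0.3]
opening: 0.001
```

Call:
{"fn": "move_arm", "kwargs": {
  "rows": [
    [0, 0, -0.4, 0, 0, 0, 0],
    [0, 0, -0.8, 0, 0, 0, 0],
    [0, 0, -1.2, 0, 0, 0, 0],
    [0, 0, -1.6, 0, 0, 0, 0],
    [0, 0, -2, 0, 0, 0, 0]
  ]
}}

```text
time: 22.83
ee_pos: [0.6626, 0.0568, 0.0971]
ee_rot: [-89.9, 0.1, -87.2]
wrist_force: [0.2, 0.5, -0.3]
opening: 0.002
```

```bash
python3 - <<'E'
from dock import *
s=sense();print(s['ee_pos'],s['ee_rot'],s['wrist_force']);print(Rt().inv().apply(s['ee_pos']-np.r_[H,0])*1000)
E
```

```text
[0.66264072 0.056814   0.09707975] [-8.99144393e+01  7.24893763e-02 -8.72225753e+01] [ 0.2357622   0.53737896 -0.28380359]
[100.17448922 -97.07975031  24.34531042]
```

Call:
{"fn": "move_arm", "kwargs": {
  "rows": [
    [0.2, 0, -0.9, 0, 0, 0, 0],
    [0.3, 0, -1.8, 0, 0, 0, 0],
    [0.3, 0, -2.6, 0, 0, 0, 0],
    [0.2, 0, -3.5, 0, 0, 0, 0],
    [0.1, 0, -4.4, 0, 0, 0, 0]
  ]
}}

```text
time: 23.25
ee_pos: [0.6175, 0.0536, 0.0958]
ee_rot: [-90.0, 0.1, -87.2]
wrist_force: [-0.5, -0.2, -0.8]
opening: 0.004
```

Call:
{"fn": "move_arm", "kwargs": {
  "rows": [
    [-0.2, 0, -0.8, 0, 0, 0, 0],
    [-0.5, 0, -1.7, 0, 0, 0, 0],
    [-0.8, 0, -2.5, 0, 0, 0, 0],
    [-1.2, 0, -3.3, 0, 0, 0, 0],
    [-1.7, 0, -4.1, 0, 0, 0, 0]
  ]
}}

```text
time: 23.67
ee_pos: [0.576, 0.0689, 0.0958]
ee_rot: [-90.0, 0.0, -87.2]
wrist_force: [0.3, 0.1, 0.6]
opening: 0.0
```

Call:
{"fn": "move_arm", "kwargs": {
  "rows": [
    [-0.6, 0, -0.7, 0, 0, 0, 0],
    [-1.3, 0, -1.4, 0, 0, 0, 0],
    [-2.1, 0, -2, 0, 0, 0, 0],
    [-2.9, 0, -2.5, 0, 0, 0, 0],
    [-3.7, 0, -3, 0, 0, 0, 0]
  ]
}}

```text
time: 24.08
ee_pos: [0.5445, 0.1053, 0.0958]
ee_rot: [-90.0, 0.1, -87.2]
wrist_force: [0.6, 0.5, 0.2]
opening: -0.001
```

```bash
python3 - <<'E'
from dock import *
cv2.imwrite('pics/sc9.png',read_camera('scene'))
s=sense();print(s['ee_pos'],s['ee_rot'],s['wrist_force']);print(Rt().inv().apply(s['ee_pos']-np.r_[H,0])*1000)
E
```

```text
[0.54330544 0.10732745 0.09556746] [-90.12425311   0.13253397 -87.04013003] [-0.66952773  1.67788796  0.04331724]
[ 43.97335032 -95.56745748 -92.41918991]
```

Call:
{"fn": "move_arm", "kwargs": {
  "rows": [
    [-0.4, 0, -0.2, 0, 0, 0, 0],
    [-0.8, 0, -0.4, 0, 0, 0, 0],
    [-1.2, 0, -0.6, 0, 0, 0, 0],
    [-1.6, 0, -0.7, 0, 0, 0, 0],
    [-1.9, 0, -0.8, 0, 0, 0, 0]
  ]
}}

```text
time: 24.55
ee_pos: [0.5367, 0.1225, 0.0962]
ee_rot: [-90.0, 0.0, -87.3]
wrist_force: [-0.2, -0.3, 0.1]
opening: -0.0
```

Call:
{"fn": "move_arm", "kwargs": {
  "rows": [
    [-0.1, 0, 0, 0, 0, 0, 0],
    [-0.2, 0, 0, 0, 0, 0, 0],
    [-0.3, 0, 0, 0, 0, 0, 0],
    [-0.4, 0, 0, 0, 0, 0, 0],
    [-0.5, 0, 0, 0, 0, 0, 0]
  ]
}}

```text
time: 24.97
ee_pos: [0.5355, 0.1278, 0.0956]
ee_rot: [-90.1, 0.0, -87.2]
wrist_force: [0.3, -0.9, 1.2]
opening: 0.002
```

```bash
python3 - <<'E'
from dock import *
s=sense();print(s['ee_pos'],s['ee_rot'],s['wrist_force']);print(Rt().inv().apply(s['ee_pos']-np.r_[H,0])*1000)
E
```

```text
[0.53546428 0.12779983 0.09556896] [-9.00897030e+01  4.62684619e-02 -8.72234157e+01] [ 0.27524841 -0.85090561  1.1770803 ]
[ 23.14714442 -95.56895536 -99.26546334]
```

Step on in small pushes until the stop answers.

Call:
{"fn": "move_arm", "kwargs": {
  "rows": [
    [-0.1, 0, 0, 0, 0, 0, 0],
    [-0.2, 0, 0, 0, 0, 0, 0],
    [-0.3, 0, 0, 0, 0, 0, 0],
    [-0.4, 0, 0, 0, 0, 0, 0],
    [-0.4, 0, 0, 0, 0, 0, 0]
  ]
}}

```text
time: 25.38
ee_pos: [0.5356, 0.132, 0.0958]
ee_rot: [-90.0, 0.1, -87.2]
wrist_force: [-0.1, 0.3, 0.5]
opening: -0.001
```

Call:
{"fn": "move_arm", "kwargs": {
  "rows": [
    [-0.1, 0, 0, 0, 0, 0, 0],
    [-0.1, 0, 0, 0, 0, 0, 0],
    [-0.2, 0, 0, 0, 0, 0, 0],
    [-0.2, 0, 0, 0, 0, 0, 0],
    [-0.2, 0, 0, 0, 0, 0, 0]
  ]
}}

```text
time: 25.8
ee_pos: [0.5356, 0.1337, 0.0959]
ee_rot: [-90.0, 0.0, -87.2]
wrist_force: [-0.2, -0.8, -0.5]
opening: 0.002
```

Call:
{"fn": "move_arm", "kwargs": {
  "rows": [
    [-0.1, 0, 0, 0, 0, 0, 0],
    [-0.1, 0, 0, 0, 0, 0, 0],
    [-0.2, 0, 0, 0, 0, 0, 0],
    [-0.2, 0, 0, 0, 0, 0, 0],
    [-0.2, 0, 0, 0, 0, 0, 0]
  ]
}}

```text
time: 26.22
ee_pos: [0.5355, 0.1343, 0.0957]
ee_rot: [-90.0, -0.0, -87.3]
wrist_force: [0.5, -5.8, -0.9]
opening: 0.001
```

Call:
{"fn": "move_arm", "kwargs": {
  "rows": [
    [-0.1, 0, 0, 0, 0, 0, 0],
    [-0.2, 0, 0, 0, 0, 0, 0],
    [-0.2, 0, 0, 0, 0, 0, 0],
    [-0.2, 0, 0, 0, 0, 0, 0],
    [-0.2, 0, 0, 0, 0, 0, 0]
  ]
}}

```text
time: 26.63
ee_pos: [0.5355, 0.1344, 0.0957]
ee_rot: [-90.1, -0.2, -87.3]
wrist_force: [0.4, -8.3, -0.9]
opening: 0.002
```

Call:
{"fn": "move_arm", "kwargs": {
  "rows": [
    [0.3, 0, 0, 0, 0, 0, 0],
    [1, 0, 0, 0, 0, 0, 0],
    [2, 0, 0, 0, 0, 0, 0],
    [4, 0, 0, 0, 0, 0, 0],
    [7, 0, 0, 0, 0, 0, 0]
  ]
}}

```text
time: 27.05
ee_pos: [0.539, 0.0703, 0.0958]
ee_rot: [-90.0, 0.2, -86.9]
wrist_force: [-0.2, -0.2, 0.4]
opening: 0.002
```

Call:
{"fn": "move_arm", "kwargs": {
  "rows": [
    [2, -3, 0, 0, 0, 0, 0],
    [4, -7, 0, 0, 0, 0, 0],
    [6, -10, 0, 0, 0, 0, 0],
    [8, -13, 0, 0, 0, 0, 0],
    [8, -14, 0, 0, 0, 0, 0]
  ]
}}

```text
time: 27.47
ee_pos: [0.5451, -0.0178, 0.241]
ee_rot: [-89.5, 0.0, -87.6]
wrist_force: [0.6, -0.7, -0.7]
opening: -0.002
```

Call:
{"fn": "move_arm", "kwargs": {
  "rows": [
    [0, 0, 0, 0, 0, 0, 0],
    [0, 0, 0, 0, 0, 0, 0],
    [0, 0, 0, 0, 0, 0, 0],
    [0, 0, 0, 0, 0, 0, 0],
    [0, 0, 0, 0, 0, 0, 0]
  ]
}}

```text
time: 27.88
ee_pos: [0.5419, -0.0111, 0.2341]
ee_rot: [-90.2, 0.0, -87.1]
wrist_force: [-0.5, -0.5, 0.1]
opening: 0.002
```

```bash
python3 - <<'E'
from dock import *
print(sense()['ee_pos'],sense()['wrist_force'])
im,c=snap('w10');s=read_camera('scene');d=read_camera('side');cv2.imwrite('pics/sc10.png',s);cv2.imwrite('pics/sd10.png',d)
o=np.zeros((600,800,3),np.uint8)
o[:300,:400]=cv2.resize(im,(400,300),interpolation=3)
o[:300,400:]=cv2.resize(s[100:325,100:400],(400,300),interpolation=2)
o[300:,:]=cv2.resize(d[125:207,190:408],(800,300),interpolation=2)
cv2.imwrite('pics/fin.png',o)
E
```

```text
[ 0.54193614 -0.01112959  0.23407347] [-0.47462788 -0.47768735  0.06960372]
27.8833 [ 0.5419 -0.0111  0.2341] [-9.022e+01  4.000e-02 -8.712e+01]
```

View pics/fin.png

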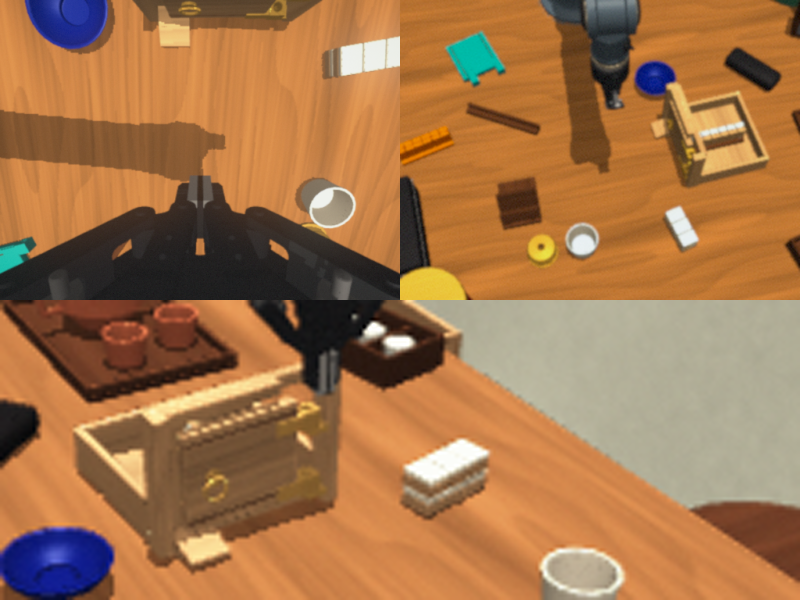

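The last picture shows the gate hanging shut under the lip, with its ring pull facing out at (215,487). The rack stands upright behind it, and the other things are where they were. Handing in.

```bash
python3 -c "
from workcell import *
print(sense()['time']);print(sign_off())"
```

```text
28.0333
the job is handed in; nothing more can be done
None
```

I packed up the tiles and handed the job in at 28.0 s of the 72 s allowed.

1. **Rack:** I set the rack upright on the caddy floor and let go.
2. **Hanging the gate:** I drew the wooden gate out of its rest and stood it upright. With the gate open, I lowered it onto both pintles. It slid down with no side force and touched the bracket at the expected height, so it is fully down.
3. **Shutting the gate:** I pushed it round with closed fingers until the stop held it. The push rose from 6 to 8 N with only 0.1 mm of further movement.

The final pictures show the gate shut beneath the lip, the rack upright inside, and the other things where they were. The arm was clear of everything. No check failed. The first hinge estimates disagreed by a few millimetres, and a close view before lowering settled it. I judged "fully down" and "fully shut" by force, TCP position and those pictures, and did not measure the gate's final position separately.

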